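# Plug the oil canister and lock its two cam arms

## Task

Close the cooking oil canister: set the grooved plug into the coupler on its top and press it firmly home against the stiff seal (it takes some 20 to 25 N), until its collar lies flush on the rim while both brass cam arms are still up. Then swing the two cam arms down together, neither running well ahead of the other, until both hang straight down against the coupler and lock the plug. Do not force anything (stay under about 30 N), leave the mills and the bottle standing where they are, and let go at the end.

Things in the scene. Friction and masses are not known exactly. Their poses are not given: they have to be found in the camera images.
- canister: Fixed round steel oil canister, 170 mm wide, 104 mm high; origin under its centre, z up. Upright on its axis is screwed an aluminium coupler tube, 44 mm wide, 34 mm bore: its rim is 185 to 200 mm up, different each time and not reported, to be felt. Cam arms hinge on it: cam_left on its +y side, cam_right on -y; hinge pins 27 mm from the axis, 6 mm below the rim, parallel to x.
- cam_left (a joint): Arm on the +y side, rad: 0 level, pointing out along +y; negative raised; 1.57 hanging straight down beside the coupler (end stop, locked). 12 mm wide, 7 thick, 58 long from its pin. Stays where put; the hinge takes about 0.1 N m (5 N at 20 mm). Hanging, its outer face is 30.5 mm from the axis. From 1.0 rad its cam enters the plug's groove; it strikes the plug if that is over 2 mm short of home.
- cam_right (a joint): The same for the cam arm on the canister's -y side: 0 = level along -y, negative = raised, 1.57 = hanging straight down (locked).
- plug: Loose round plug, 70 mm tall, about 0.2 kg, upright on its nose; origin at the centre of its underside, z along its axis; yaw does not matter. Steel nose 32 mm wide, foot tapered to 25 mm, groove 22 mm wide from 18 to 30 mm up; brass collar 44 mm wide from 40 to 45 mm up; dark wooden knob 28 mm wide from 45 to 70 mm up, to grip.
- plug_collar (a point): Centre of the underside of the plug's collar, 40 mm above its foot. The nose meets a stiff rubber seal in the bore with the collar still 4 to 7 mm above the rim. Pushing the seal down takes 12 N at first, 19 N at the end (more if fast); it stays where pushed. Then the collar meets the rim, a hard stop: 23 N on the plug means that it is home.
- mill_a: Bystander: wooden pepper mill with brass top, 60 mm across, 172 mm tall, origin at the centre of its underside.
- mill_b: Bystander: a second mill, the same.
- oil_bottle: Bystander: square glass oil bottle with pourer, 56 mm wide, 219 mm tall, origin at the centre of its underside.

How it is judged:
By the outcome, as a careful person would: the job done as asked, in the order asked, and still so for the second after the job is handed in, with the robot touching nothing.
It also fails if it takes over 70 s, if anything falls off the work surface, if the arm or the gripper's body presses on something with over 40 N, if the wrist force passes 120 N, or if a joint passes its speed limit or range.

## Robot

A 6-joint arm with a two-finger parallel gripper is mounted at the origin on the work surface. World frame = base frame: x ahead of the robot, y to its left, z up, the work surface at z = 0. Lengths are in mm, angles in rad, forces in N, time in s.
With the tool pointing down it reaches from about 350 to 775 mm from the base axis. Payload 7.3 kg.
Tool frame: the origin (TCP) lies on the mounting face of the last link; the fingertips stand 178 mm ahead of it and the grasp point (between the pads) lies 159 mm ahead of it; z points along the fingers, y is the line along which they close (so a half turn about z gives the same grasp; the last joint's range is limited). The gripper opens to 92 mm and grips with 3 to 60 N. Pads are 19 mm wide; open, the fingers measure 130 mm over their backs; the gripper's body (75 mm by 190 mm) begins 47 mm behind the grasp point.
Start: joints at [-0.146, 0.342, 1.524, -0, 1.275, -0.146], TCP at [525.003, 0.022, 404.741] pointing down, gripper open.
Joint ranges: [-2.53, 2.53], [-0.77, 2.02], [0.04, 2.7], [-1, 4.14], [0.28, 2.66], [-3.11, 3.11]. Speed limits (rad/s): [2.57, 2.57, 3.14, 3.14, 3.14, 3.14].

## Interface

Orientations are given as [roll, pitch, yaw] about the fixed x, y, z axes, in that order (R = Rz(yaw) Ry(pitch) Rx(roll)).
In Python, from plant import bot, optics gives the robot as it stands (bot), with the cameras (optics).
- The arm moves only by the shell command python3 shift.py, which reads ROWS from standard input. ROWS is one flat JSON list of numbers that holds 1 to 5 rows one after another, with no inner brackets; each row has 5 numbers: the finger opening in mm, then dx, dy, dz in mm, then a turn about the tool's z in rad; each row is the pose to reach, as a shift and turn from the pose commanded when the command began, along the tool's axes at that moment; what a row does not reach only later rows make up. A row lasts 1/8 s, in which the tool goes at most 62.5 mm and 0.188 rad, less where a joint would pass 70% of its speed; a pose out of reach is approached as far as the arm can. The fingers move at their own pace and stop on an object; the grip force is fixed at half the most. Time passes only in rows, so rows that do not move let the fingers close. It prints the time, the measured TCP pose, the force, the opening and the grip force at its end. Input that does not fit is refused with a message, and nothing moves.
- bot.get_obs(): the state, without advancing time (a new reading comes with each control period).
- optics.capture(name): name is "scene" or "side" or "wrist"; returns a dict with "color" (384x512x3 uint8, red, green, blue), "K" (3x3 intrinsics, pixels), "R" (3x3) and "t" (3): a world point X has camera coordinates R X + t. Camera axes: x right, y down, z forward; pixel columns grow to the right and rows downward; lengths in mm; the calibration is good to about 2 mm. A picture is of the moment at which its call begins. There is no depth.
- bot.close_job(): hands the job in; it is judged then, once.
The state is a dict: "time": time; "joint_positions": joint angles; "dq": joint speeds; "tau": joint torques, N m; "tool_pos": TCP position; "tcp_rot": TCP orientation; "contact_force": force on the tool from outside, world axes, zero at the start; "moment": the same for the moment, N m; "grip_width": finger opening in mm; "finger_force": force on a finger pad.
Only numpy, scipy, OpenCV 4.12 (cv2) and the standard library are available. Lean on these libraries where they do the work, as an engineer would, in place of code of your own. Each camera call takes 0.05 s, during which the arm holds its last target. There are 200 camera calls.

## Working session

There is one attempt and no reset: what is moved stays moved. The work goes in short steps, Python scripts to look and compute and a shell command to move; the robot and the scene stay as the last step left them, time stands still between calls to the robot, and variables do not carry over. Pictures are saved under pics/ and viewed, at most 11 in all, crops included, and the job is handed in when it is done.

```bash
ls; mkdir -p pics; python3 - <<'E'
from plant import bot, optics
import cv2,numpy as np
o=bot.get_obs();print(o['time'],o['tool_pos'],o['tcp_rot'],o['grip_width'])
ims=[]
for n in ["scene","side","wrist"]:
    c=optics.capture(n);np.savez(f'pics/{n}0.npz',**c);print(n,c['K'].tolist(),(-c['R'].T@c['t']).round().tolist(),c['R'].round(2).tolist())
    cv2.imwrite(f'pics/{n}0.png',c['color'][:,:,::-1])
E
```

```text
pics
plant.py
shift.py
0.0 [5.24875918e+02 4.44654250e-02 4.04040512e+02] [-3.14006545e+00 -1.97067646e-04  1.57082151e+00] 91.79671756987842
scene [[352.9499732698385, 0.0, 253.83857132281176], [0.0, 352.9499732698385, 188.00314355573292], [0.0, 0.0, 1.0]] [1144.0, 465.0, 764.0] [[-0.66, 0.75, 0.02], [0.47, 0.43, -0.77], [-0.59, -0.5, -0.64]]
side [[386.55785689865183, 0.0, 260.9980588034586], [0.0, 386.55785689865183, 189.73159389640617], [0.0, 0.0, 1.0]] [-136.0, -759.0, 793.0] [[0.72, -0.69, -0.01], [-0.38, -0.39, -0.84], [0.57, 0.61, -0.55]]
wrist [[318.1013965377974, 0.0, 255.70610801187507], [0.0, 318.1013965377974, 189.89080950057635], [0.0, 0.0, 1.0]] [524.0, 81.0, 384.0] [[1.0, 0.0, -0.0], [0.0, -0.95, 0.3], [-0.0, -0.3, -0.95]]
```

View pics/scene0.png

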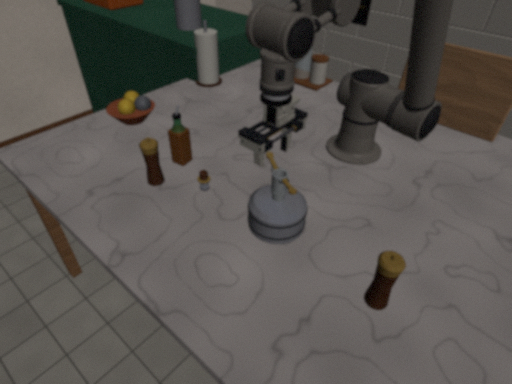

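View pics/side0.png

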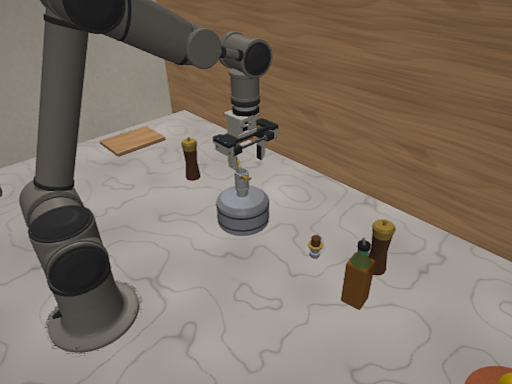

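The scene view has the plug at about (204,180), the canister at (278,210) with its arms raised, one mill at (385,280), the other at (152,162), and the bottle at (180,140). In the side view the plug is at (315,245), the canister at (243,208), and the bottle and a mill are near (360,270). Next I'll take enlarged crops of the plug and the coupler.

```bash
cat > h.py <<'E'
import numpy as np,cv2
def ray(c,uv):
    d=c['R'].T@np.linalg.inv(c['K'])@np.array([uv[0],uv[1],1.]);return -c['R'].T@c['t'],d/np.linalg.norm(d)
def onz(c,uv,z):
    o,d=ray(c,uv);return o+d*(z-o[2])/d[2]
def tri(c1,u1,c2,u2):
    P=[c['K']@np.c_[c['R'],c['t']] for c in(c1,c2)]
    X=cv2.triangulatePoints(P[0],P[1],np.array(u1,float),np.array(u2,float)).ravel();return X[:3]/X[3]
def proj(c,X):
    p=c['K']@(c['R']@np.array(X,float)+c['t']);return p[:2]/p[2]
E
python3 - <<'E'
from h import *
C={n:np.load(f'pics/{n}0.npz') for n in['scene','side','wrist']}
def crop(n,x,y,w,h,s):return cv2.resize(C[n]['color'][y:y+h,x:x+w,::-1],None,fx=s,fy=s,interpolation=cv2.INTER_CUBIC)
a=np.hstack([crop('scene',180,160,50,50,5),crop('side',290,225,50,50,5),crop('wrist',0,0,512,384,.65)[:250,:300]])
b=np.hstack([crop('scene',240,140,80,70,5),crop('side',203,145,80,70,5)])
a=cv2.copyMakeBorder(a,0,0,0,800-a.shape[1],0)
cv2.imwrite('pics/c1.png',np.vstack([a,b]))
print(tri(C['scene'],(204,180),C['side'],(315.5,245)))
E
```

```text
[ 562.81624647 -246.19711391   39.13728751]
```

View pics/c1.png

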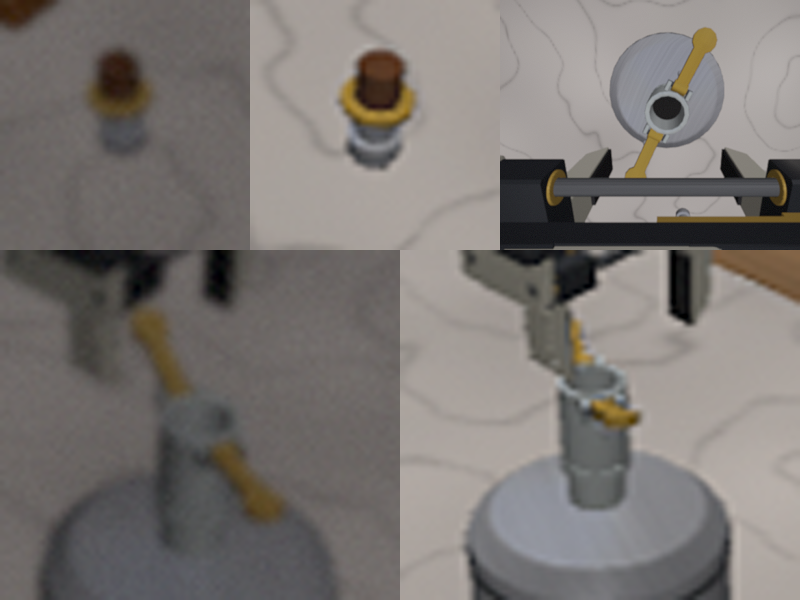

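Crops: in the scene view the rim centre is about (280,172), with arm tips at (270,155) and (292,191). In the side view the rim is about (242,171.6). The wrist view shows the bore at about (257,171). Next: triangulate.

```bash
python3 - <<'E'
from h import *
C={n:np.load(f'pics/{n}0.npz') for n in['scene','side','wrist']}
S,D,W=C['scene'],C['side'],C['wrist']
np.set_printoptions(precision=1,suppress=True)
def brass(n,x,y,w,h):
    hsv=cv2.cvtColor(C[n]['color'],cv2.COLOR_RGB2HSV)[y:y+h,x:x+w]
    m=((hsv[...,0]>14)&(hsv[...,0]<30)&(hsv[...,1]>110)).astype(np.uint8)
    b=cv2.boundingRect(m);return np.array([x+b[0]+b[2]/2-.5,y+b[1]+b[3]/2-.5]),b[2:],m.sum()
a=brass('scene',190,165,28,30);b=brass('side',300,230,35,35);print(a,b)
print('collar(42)',tri(S,a[0],D,b[0]),onz(S,a[0],42.5),onz(D,b[0],42.5))
print('rim',tri(S,(280,172.4),D,(241.8,171.6)),tri(S,(280,172.4),W,(257,171)),tri(D,(241.8,171.6),W,(257,171)))
for z in(185,200):print(z,onz(S,(280,172.4),z),onz(D,(241.8,171.6),z),onz(W,(257,171),z))
tu=tri(S,(269.6,155),W,(211,265));tl=tri(S,(292.4,191),W,(315,61.5));print('tips',tu,tl)
print('side tips',proj(D,tu),proj(D,tl))
g=cv2.cvtColor(W['color'],cv2.COLOR_RGB2GRAY)
# bore: dark blob near 257,171
m=(g[140:205,225:290]<70).astype(np.uint8);n,l,s,c=cv2.connectedComponentsWithStats(m);print(s[1:],c[1:]+[225,140])
# bystanders base
for nm,p in dict(millA=(155,183),bottle=(181,160),millB=(377,303)).items():print(nm,onz(S,p,0))
E
```

```text
(array([203.5, 179.5]), (12, 6), np.uint64(45)) (array([315., 245.]), (15, 9), np.uint64(69))
collar(42) [ 562.  -246.8   40.2] [ 564.1 -244.9   42.5] [ 559.6 -248.2   42.5]
rim [523.8  26.4 189.2] [525.9  32.1 193. ] [527.1  30.6 185.4]
185 [517.6  24.3 185. ] [529.1  30.4 185. ] [525.1  31.9 185. ]
200 [533.8  35.7 200. ] [512.7  11.  200. ] [525.1  35.7 200. ]
tips [496.6 -28.  205.1] [558.9  97.  186.4]
side tips [246.4 176.9] [235.1 160.5]
[[  62    2    2    3    4]
 [   9    9   47   35 1229]
 [  56   32    1    2    2]
 [  55   35    2    1    2]
 [  53   37    4    7   11]
 [   2   61    3    4    4]] [[287.5 143. ]
 [257.1 165.7]
 [281.  172.5]
 [280.5 175. ]
 [279.6 179.1]
 [228.  202.5]]
millA [ 654.5 -393.5    0. ]
bottle [ 507.5 -433.7    0. ]
millB [572.3 384.2   0. ]
```

```bash
echo '[60, -60, 9, -10, 0, 60, -120, 18, 0, 0, 60, -180, 27, 40, 0, 60, -232, 37, 80, 0, 60, -232, 37, 80, 0]' | python3 shift.py; python3 - <<'E'
from plant import bot, optics
from h import *
np.set_printoptions(precision=1,suppress=True)
c=optics.capture('wrist');np.savez('pics/w1.npz',**c);o=bot.get_obs();print(o['tool_pos'])
print(proj(c,[562,-247,42]),proj(c,[562,-247,70]))
hsv=cv2.cvtColor(c['color'],cv2.COLOR_RGB2HSV)
m=((hsv[...,0]>14)&(hsv[...,0]<30)&(hsv[...,1]>110)).astype(np.uint8)
n,l,s,ce=cv2.connectedComponentsWithStats(m)
for i in range(1,n):
    if s[i][4]>40:
        x,y,w,h,a=s[i];print(s[i],onz(c,(x+w/2-.5,y+h/2-.5),45))
cv2.imwrite('pics/w1.png',c['color'][:,:,::-1])
E
```

```text
time: 0.78
tool_pos: [561.3, -234.6, 321.3]
tcp_rot: [-3.137, -0.002, 1.567]
contact_force: [0.6, 0.4, 0.4]
grip_width: 60.3
finger_force: 0.0
[ 561.6 -234.4  321.7]
[258.3 204.6] [258.4 216.8]
[232 181  49  41 849] [ 560.1 -242.7   45. ]
[131 260  22  57 667] [ 452.8 -328.7   45. ]
[360 260  22  58 670] [ 666.7 -329.1   45. ]
[ 178  320  323   23 4310] [ 640.9 -377.3   45. ]
```

View pics/w1.png

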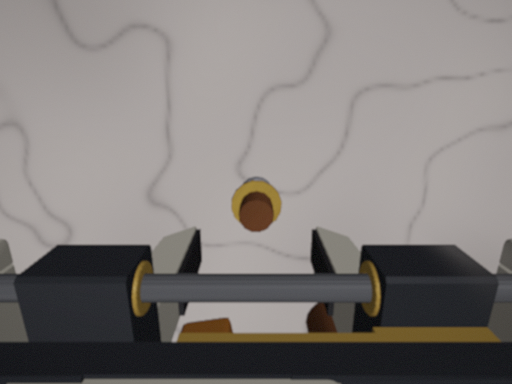

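The plug's collar spans columns 232–281 centred at about (256,205), and the knob is just below it. That puts the plug at about (560.3,-246.5), consistent with the first fix.

```bash
echo '[60, -12, -1, 40, 0, 60, -12, -1, 80, 0, 60, -12, -1, 95, 0, 60, -12, -1, 95, 0]' | python3 shift.py; echo '[20, 0, 0, 0, 0, 20, 0, 0, 0, 0, 20, 0, 0, 0, 0, 20, 0, 0, 0, 0, 20, 0, 0, 0, 0]' | python3 shift.py
```

```text
time: 1.32
tool_pos: [561.3, -243.1, 230.1]
tcp_rot: [-3.141, -0.0, 1.572]
contact_force: [0.4, -1.4, -0.5]
grip_width: 60.0
finger_force: 0.0
time: 1.95
tool_pos: [561.0, -244.1, 230.2]
tcp_rot: [3.141, 0.0, 1.571]
contact_force: [-2.0, 0.5, 4.3]
grip_width: 27.2
finger_force: 30.0
```

```bash
echo '[45, 0, 0, 0, 0, 45, 0, 0, 0, 0, 45, -2.5, 0, 3.5, 0, 45, -2.5, 0, 3.5, 0, 20, -2.5, 0, 3.5, 0]' | python3 shift.py; echo '[20, 0, 0, 0, 0, 20, 0, 0, 0, 0, 20, 0, 0, 0, 0, 20, 0, 0, 0, 0]' | python3 shift.py;echo '[20, 0, 0, -60, 0, 20, 0, 0, -120, 0.15, 20, 60, -10, -170, 0.3, 20, 110, -20, -170, 0.46, 20, 110, -20, -170, 0.46]' | python3 shift.py; python3 - <<'E'
from plant import bot, optics
from h import *
np.set_printoptions(precision=2,suppress=True)
o=bot.get_obs();print(o['tool_pos'],o['tcp_rot'],o['contact_force'])
for n in('scene','side','wrist'):
    c=optics.capture(n);np.savez(f'pics/{n}2.npz',**c)
C={n:np.load(f'pics/{n}2.npz') for n in['scene','side','wrist']}
def crop(n,x,y,w,h,s):return cv2.resize(C[n]['color'][y:y+h,x:x+w,::-1],None,fx=s,fy=s,interpolation=cv2.INTER_CUBIC)
p=proj(C['side'],o['tool_pos']-[0,0,180]).astype(int);q=proj(C['scene'],o['tool_pos']-[0,0,180]).astype(int)
a=np.hstack([crop('scene',q[0]-30,q[1]-30,60,60,5),crop('side',p[0]-30,p[1]-30,60,60,5)])
b=np.hstack([crop('scene',253,145,50,60,5),crop('side',217,145,50,60,5),crop('wrist',0,0,512,384,.58)])
a=cv2.copyMakeBorder(a,0,0,0,max(0,b.shape[1]-600),0)[:, :b.shape[1]]
b=cv2.copyMakeBorder(b,0,0,0,a.shape[1]-b.shape[1],0)
v=np.vstack([a,b])[:600,:800];cv2.imwrite('pics/c2.png',v)
E
```

```text
time: 2.58
tool_pos: [561.0, -246.5, 226.1]
tcp_rot: [-3.141, -0.0, 1.571]
contact_force: [0.3, -0.2, 0.3]
grip_width: 39.3
finger_force: 0.0
time: 3.08
tool_pos: [561.0, -246.5, 226.3]
tcp_rot: [-3.142, -0.0, 1.571]
contact_force: [-0.9, -0.2, 0.1]
grip_width: 27.2
finger_force: 30.0
time: 3.7
tool_pos: [540.3, -133.0, 397.5]
tcp_rot: [3.141, -0.001, 1.114]
contact_force: [-0.3, -1.1, -3.6]
grip_width: 27.4
finger_force: 30.0
[ 540.31 -132.98  397.51] [ 3.14 -0.    1.11] [-0.25 -1.06 -3.59]Traceback (most recent call last):
  File "<stdin>", line 11, in <module>
    return _nx.concatenate(arrs, 1, dtype=dtype, casting=casting)
           ~~~~~~~~~~~~~~~^^^^^^^^^^^^^^^^^^^^^^^^^^^^^^^^^^^^^^^
ValueError: all the input array dimensions except for the concatenation axis must match exactly, but along dimension 0, the array at index 0 has size 300 and the array at index 2 has size 223
```

```bash
python3 - <<'E'
from plant import bot, optics
from h import *
o=bot.get_obs()
C={n:np.load(f'pics/{n}2.npz') for n in['scene','side','wrist']}
def crop(n,x,y,w,h,s):return cv2.resize(C[n]['color'][y:y+h,x:x+w,::-1],None,fx=s,fy=s,interpolation=cv2.INTER_CUBIC)
p=proj(C['side'],o['tool_pos']-[0,0,180]).astype(int);q=proj(C['scene'],o['tool_pos']-[0,0,180]).astype(int)
a=np.hstack([crop('scene',q[0]-25,q[1]-30,50,60,5),crop('side',p[0]-25,p[1]-30,50,60,5)])
b=np.hstack([crop('scene',253,145,50,60,5),crop('side',217,145,50,60,5)])
w=crop('wrist',100,0,300,384,1.0);w=cv2.copyMakeBorder(w,0,216,0,0,0)
cv2.imwrite('pics/c2.png',np.hstack([np.vstack([a,b]),w]));print(p,q)
E
```

```text
[284 182] [230 144]
```

View pics/c2.png

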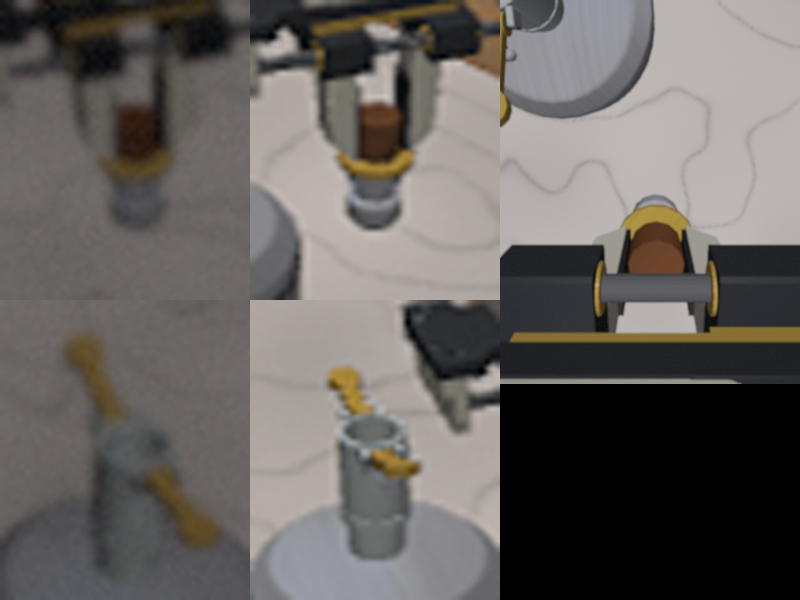

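```bash
python3 - <<'E'
from h import *
np.set_printoptions(precision=1,suppress=True)
C={n:np.load(f'pics/{n}2.npz') for n in['scene','side','wrist']}
S,D=C['scene'],C['side'];W=np.load('pics/wrist0.npz')
true=np.array([540.3,-133,397.5-183.8])
t=tri(S,(231.8,146),D,(283.8,184.2));print('collar',t,'true',true,proj(S,true),proj(D,true))
eS=np.array((231.8,146))-proj(S,true);eD=np.array((283.8,184.2))-proj(D,true)
print('rim raw',tri(S,(280,172.6),D,(241.2,171.4)),'corr',tri(S,np.array((280,172.6))-eS,D,np.array((241.2,171.4))-eD))
# predicted for candidate centres/rims
for X in((525,30,189),(525,32,192),(525,34,196),(522,30,192),(525,28,192)):print(X,proj(S,X),proj(D,X),proj(W,X))
# wrist0 coupler outline crop + disc: hough circle
g=cv2.cvtColor(W['color'],cv2.COLOR_RGB2GRAY)
print('disc104',onz(W,(256,137.6),104))
cv2.imwrite('pics/c3.png',cv2.resize(W['color'][30:250,150:360,::-1],None,fx=2.7,fy=2.7,interpolation=cv2.INTER_CUBIC))
E
```

```text
collar [ 540.  -136.   209.3] true [ 540.3 -133.   213.7] [232.1 145.1] [282.9 182.5]
rim raw [523.6  27.7 189.3] corr [523.9  30.3 194. ]
(525, 30, 189) [280.1 173.3] [240.8 171. ] [256.8 175.5]
(525, 32, 192) [280.7 172.7] [240.4 169.9] [256.8 173.6]
(525, 34, 196) [281.4 171.9] [239.9 168.6] [256.9 172.1]
(522, 30, 192) [280.8 171.9] [240.1 170.5] [252.  176.7]
(525, 28, 192) [279.6 172.1] [241.2 170.4] [256.8 179.8]
disc104 [524.5  42.  104. ]
```

View pics/c3.png

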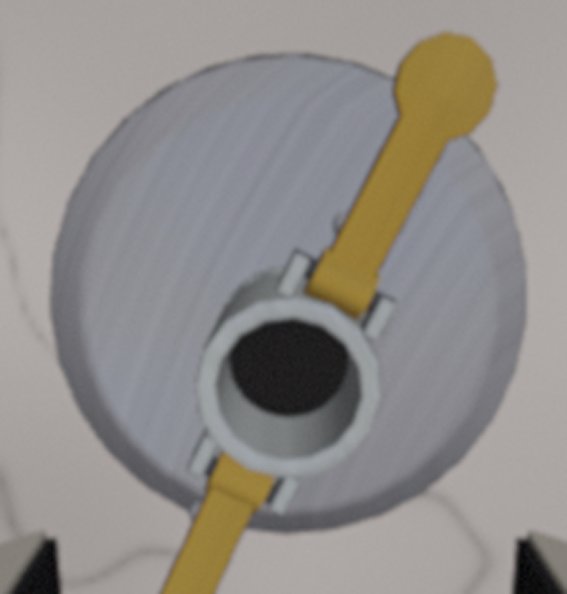

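The enlarged wrist view shows the rim ellipse centred at crop (289,385), which is pixel (256.7,172.3). The arms lie along about (0.45,0.89). The coupler axis comes out at about (524.7,32), so I'll move above it.

```bash
echo '[20, 5, -3, -40, 0, 20, 50, -31, -45, 0, 20, 100, -61, -45, 0, 20, 141.1, -86.8, -40, 0, 20, 141.1, -86.8, -40, 0]' | python3 shift.py; echo '[20, 0, 0, 0, 0, 20, 0, 0, 0, 0]' | python3 shift.py; python3 - <<'E'
from plant import bot, optics
from h import *
for n in('scene','side'):
    c=optics.capture(n);np.savez(f'pics/{n}3.npz',**c)
C={n:np.load(f'pics/{n}3.npz') for n in['scene','side']}
def crop(n,x,y,w,h,s):return cv2.resize(C[n]['color'][y:y+h,x:x+w,::-1],None,fx=s,fy=s,interpolation=cv2.INTER_CUBIC)
cv2.imwrite('pics/c4.png',np.hstack([crop('scene',255,130,50,75,8),crop('side',217,130,50,75,8)]))
o=bot.get_obs();p=o['tool_pos'];print(p,o['tcp_rot'],o['contact_force'])
for h in(0,40,42.5):print(h,proj(C['scene'],p-[0,0,226.3-h]),proj(C['side'],p-[0,0,226.3-h]))
E
```

```text
time: 4.47
tool_pos: [525.9, 30.1, 435.2]
tcp_rot: [-3.14, 0.0, 1.114]
contact_force: [0.5, -1.0, -2.4]
grip_width: 27.4
finger_force: 30.0
time: 4.72
tool_pos: [526.3, 26.9, 435.9]
tcp_rot: [-3.141, 0.0, 1.109]
contact_force: [-0.9, 0.0, -3.1]
grip_width: 27.3
finger_force: 30.0
[526.17860429  27.19374426 436.0956943 ] [3.14154147e+00 1.91017171e-04 1.10894277e+00] [ 0.23925716 -0.14403926 -2.94849769]
0 [279.49783345 166.84301564] [241.48567892 165.31344012]
40 [280.52128755 154.32495066] [240.99123541 153.66137534]
42.5 [280.58717367 153.51908469] [240.95970856 152.91841291]
```

View pics/c4.png

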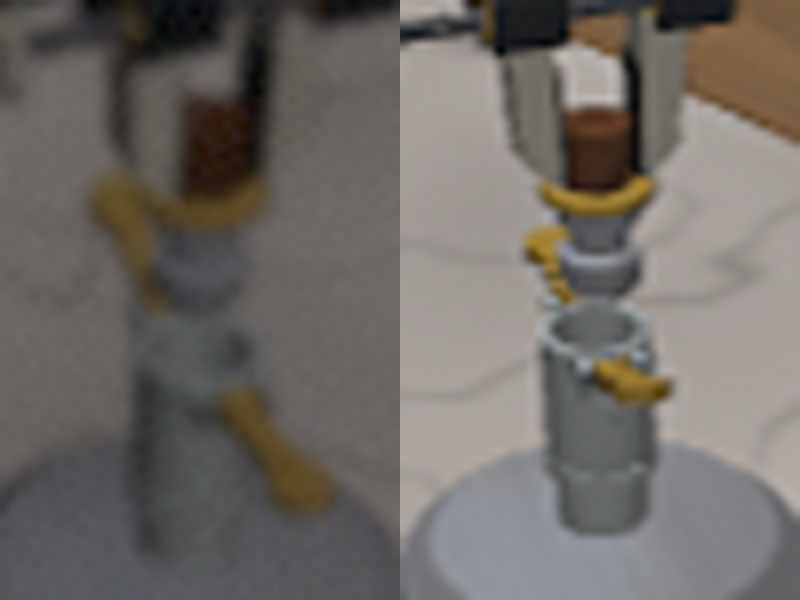

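Close view: the nose hangs above the bore. In the side view the plug axis projects to about column 604 at the rim (rim at 599), and in the scene view about 198 (rim about 197). Only a small shift is needed, mostly +y, then I'll descend carefully.

```bash
echo '[20, 2, -1.2, 0, 0, 20, 2, -1.2, 8, 0, 20, 2, -1.2, 14, 0, 20, 2, -1.2, 18, 0, 20, 2, -1.2, 18, 0]' | python3 shift.py; echo '[20, 0, 0, 4, 0, 20, 0, 0, 4, 0, 20, 0, 0, 4, 0]' | python3 shift.py; python3 - <<'E'
from plant import bot, optics
print(bot.get_obs()['moment'])
E
```

```text
time: 5.45
tool_pos: [525.6, 30.9, 417.8]
tcp_rot: [-3.141, 0.0, 1.111]
contact_force: [-0.2, 0.6, -2.4]
grip_width: 27.3
finger_force: 30.0
time: 5.82
tool_pos: [525.7, 30.8, 414.3]
tcp_rot: [3.141, -0.0, 1.111]
contact_force: [0.4, -0.4, -2.3]
grip_width: 27.3
finger_force: 30.0
[0.03654538 0.05300614 0.02040043]
```

```bash
for i in 1 2 3; do echo '[20, 0, 0, 3, 0, 20, 0, 0, 5, 0, 20, 0, 0, 5, 0]' | python3 shift.py | grep -E "pos|contact"; done; python3 - <<'E'
from plant import bot, optics
print(bot.get_obs()['moment'])
E
```

```text
tool_pos: [525.6, 30.8, 409.0]
contact_force: [-0.0, -0.8, -2.4]
tool_pos: [525.6, 30.8, 404.0]
contact_force: [0.4, 0.2, -2.4]
tool_pos: [525.6, 30.8, 399.0]
contact_force: [0.5, 0.6, -2.3]
[-0.01890047  0.01267489  0.02786799]
```

```bash
for i in 1 2 3; do echo '[20, 0, 0, 2, 0, 20, 0, 0, 3, 0, 20, 0, 0, 3, 0]' | python3 shift.py | grep -E "pos|contact"; done
```

```text
tool_pos: [525.7, 30.8, 396.1]
contact_force: [0.7, 0.4, -1.9]
tool_pos: [525.7, 30.8, 393.1]
contact_force: [-0.1, -0.5, -2.4]
tool_pos: [525.7, 30.8, 390.1]
contact_force: [-1.0, -0.3, -2.9]
```

```bash
for i in 1 2; do echo '[20, 0, 0, 1, 0, 20, 0, 0, 2, 0, 20, 0, 0, 2, 0]' | python3 shift.py | grep -E "pos|contact"; done
```

```text
tool_pos: [525.7, 30.8, 388.1]
contact_force: [-0.3, -1.2, -1.8]
tool_pos: [525.7, 30.8, 386.1]
contact_force: [-0.0, 0.6, -3.1]
```

Still free and the lateral force is near zero, so it is well centred. Next: 1.5 mm steps.

```bash
for i in 1 2 3; do echo '[20, 0, 0, 0.7, 0, 20, 0, 0, 1.5, 0, 20, 0, 0, 1.5, 0]' | python3 shift.py | grep -E "pos|contact|width"; done
```

```text
tool_pos: [525.7, 30.8, 384.6]
contact_force: [0.2, 0.7, -2.2]
grip_width: 27.6
tool_pos: [525.7, 30.8, 383.1]
contact_force: [0.0, -0.0, -2.4]
grip_width: 27.2
tool_pos: [525.7, 30.8, 382.0]
contact_force: [-1.1, 0.4, -0.7]
grip_width: 27.1
```

```bash
for i in 1 2 3; do echo '[20, 0, 0, 0.5, 0, 20, 0, 0, 1, 0, 20, 0, 0, 1, 0]' | python3 shift.py | grep -E "pos|contact|width"; done
```

```text
tool_pos: [525.6, 30.9, 381.9]
contact_force: [-2.8, 0.4, 6.9]
grip_width: 27.2
tool_pos: [525.6, 30.9, 381.4]
contact_force: [-3.9, 0.0, 10.3]
grip_width: 27.3
tool_pos: [525.5, 31.0, 380.5]
contact_force: [-3.8, 0.3, 11.8]
grip_width: 27.2
```

```bash
echo '[20, -0.2, -0.4, 0.5, 0, 20, -0.2, -0.4, 1, 0, 20, -0.2, -0.4, 1, 0]' | python3 shift.py | grep -E "pos|contact|width"; for i in 1 2; do echo '[20, 0, 0, 0.5, 0, 20, 0, 0, 1, 0, 20, 0, 0, 1, 0]' | python3 shift.py | grep -E "pos|contact|width"; done
```

```text
tool_pos: [525.3, 30.9, 379.8]
contact_force: [-4.3, 1.0, 13.0]
grip_width: 26.6
tool_pos: [525.3, 30.9, 378.9]
contact_force: [-4.8, -0.1, 12.0]
grip_width: 27.3
tool_pos: [525.2, 30.9, 378.0]
contact_force: [-2.9, 0.7, 14.0]
grip_width: 27.5
```

```bash
echo '[20, -0.2, -0.4, 0.5, 0, 20, -0.2, -0.4, 1, 0, 20, -0.2, -0.4, 1, 0]' | python3 shift.py | grep -E "pos|contact|width"; echo '[20, 0, 0, 0.5, 0, 20, 0, 0, 1, 0, 20, 0, 0, 1, 0]' | python3 shift.py | grep -E "pos|contact|width"
```

```text
tool_pos: [525.0, 30.9, 377.3]
contact_force: [-3.0, 0.3, 13.7]
grip_width: 27.5
tool_pos: [525.0, 30.9, 376.4]
contact_force: [-3.6, 0.6, 15.4]
grip_width: 27.1
```

```bash
for i in 1 2; do echo '[20, 0, 0, 0.4, 0, 20, 0, 0, 0.8, 0, 20, 0, 0, 0.8, 0, 20, 0, 0, 0.8, 0]' | python3 shift.py | grep -E "pos|contact|width"; done
```

```text
tool_pos: [524.9, 31.0, 376.2]
contact_force: [-5.9, 0.9, 20.4]
grip_width: 27.2
tool_pos: [524.8, 31.0, 376.2]
contact_force: [-6.6, 1.6, 24.2]
grip_width: 27.2
```

Hard stop at z=376.2 with 24 N, so the plug is home and the rim is at about 190. I'll release, rise and look.

```bash
echo '[20, 0, 0, -1.2, 0, 60, 0, 0, -1.2, 0, 60, 0, 0, -1.2, 0, 60, 0, 0, -1.2, 0]' | python3 shift.py | grep -E "pos|contact|width"; echo '[60, 0, 0, -50, 0, 60, 0, 0, -100, 0, 60, 0, 0, -120, 0, 60, 0, 0, -120, 0]' | python3 shift.py | grep -E "pos|contact|width";  python3 - <<'E'
from plant import bot, optics
from h import *
np.set_printoptions(precision=1,suppress=True)
C={n:optics.capture(n) for n in('scene','side','wrist')}
for n in C:np.savez(f'pics/{n}4.npz',**C[n])
def crop(n,x,y,w,h,s):return cv2.resize(C[n]['color'][y:y+h,x:x+w,::-1],None,fx=s,fy=s,interpolation=cv2.INTER_CUBIC)
w=cv2.resize(C['wrist']['color'][:,100:412,::-1],None,fx=400/384,fy=400/384)
cv2.imwrite('pics/c5.png',np.hstack([np.vstack([crop('scene',250,130,60,50,5),crop('side',212,130,60,50,5)]),cv2.copyMakeBorder(w,0,100,0,0,0)]))
for z in(180,190,260):print(z,[proj(C[n],(524.8,31,z)) for n in C])
E
```

```text
tool_pos: [524.8, 30.8, 373.0]
contact_force: [-0.7, -0.4, -1.0]
grip_width: 53.0
tool_pos: [524.9, 30.8, 494.4]
contact_force: [0.6, 0.3, -1.0]
grip_width: 60.1
180 [array([280.2, 176.1]), array([240.7, 173.4]), array([256.6, 179.3])]
190 [array([280.4, 173.1]), array([240.6, 170.6]), array([256.6, 182.2])]
260 [array([282.3, 151.4]), array([239.7, 150.3]), array([256.9, 209.4])]
```

View pics/c5.png

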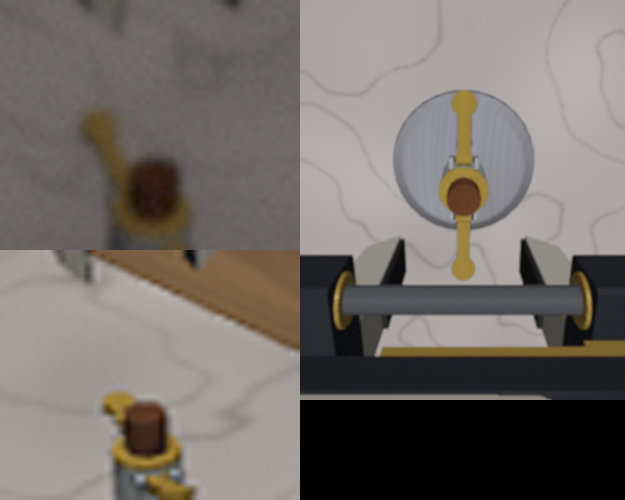

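The plug sits with its collar on the rim and both arms are still up, at about column 464 in the wrist crop. They line up exactly with the tool's x axis. A quarter turn puts one open finger over each arm: I'll press both down together, then close to swing them in.

```bash
echo '[92, 0, 0, 0, -0.188, 92, 0, 0, 0, -0.376, 92, 0, 0, 0, -0.564, 92, 0, 0, 0, -0.752, 92, 0, 0, 0, -0.94]' | python3 shift.py >/dev/null; echo '[92, 0, 0, 20, -0.188, 92, 0, 0, 40, -0.376, 92, 0, 0, 60, -0.564, 92, 0, 0, 70, -0.631, 92, 0, 0, 70, -0.631]' | python3 shift.py;echo '[92, 0, 0, 0, 0]' | python3 shift.py; python3 - <<'E'
from plant import bot, optics
from h import *
np.set_printoptions(precision=1,suppress=True)
C={n:optics.capture(n) for n in('scene','side')}
def crop(n,x,y,w,h,s):return cv2.resize(C[n]['color'][y:y+h,x:x+w,::-1],None,fx=s,fy=s,interpolation=cv2.INTER_CUBIC)
cv2.imwrite('pics/c6.png',np.hstack([crop('scene',240,120,80,80,5),crop('side',200,120,80,80,5)]))
o=bot.get_obs();print(o['tool_pos'],o['tcp_rot'])
E
```

```text
time: 16.35
tool_pos: [524.5, 30.8, 421.3]
tcp_rot: [-3.14, -0.004, 2.679]
contact_force: [0.2, 0.1, -0.2]
grip_width: 91.7
finger_force: 0.0
time: 16.48
tool_pos: [524.8, 30.8, 423.1]
tcp_rot: [-3.141, -0.0, 2.678]
contact_force: [0.0, 0.9, 0.8]
grip_width: 92.4
finger_force: 0.0
[524.9  30.8 423.6] [3.1 0.  2.7]
```

View pics/c6.png

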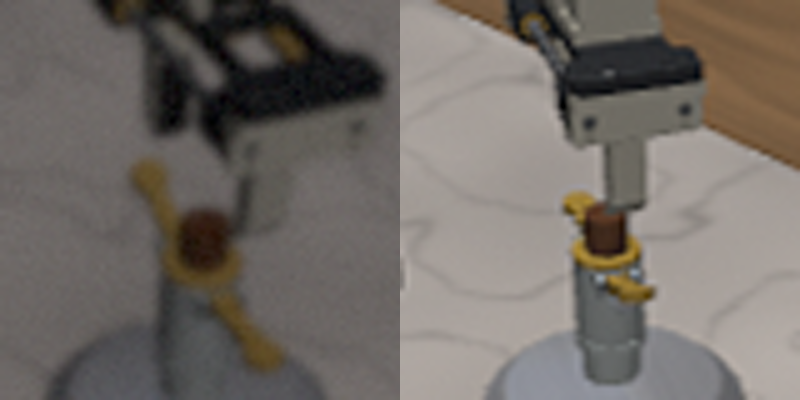

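The fingers are above the arms and in line with them. Pressing down in steps.

```bash
echo '[92, 0, 0, 12, 0, 92, 0, 0, 24, 0, 92, 0, 0, 32, 0, 92, 0, 0, 32, 0]' | python3 shift.py | grep -E "pos|contact"; for i in 1 2 3; do echo '[92, 0, 0, 2, 0, 92, 0, 0, 4, 0, 92, 0, 0, 6, 0, 92, 0, 0, 6, 0]' | python3 shift.py | grep -E "pos|contact"; done;python3 - <<'E'
from plant import bot, optics
print(bot.get_obs()['moment'])
E
```

```text
tool_pos: [524.7, 30.8, 390.4]
contact_force: [0.7, 0.0, -0.4]
tool_pos: [524.8, 30.8, 385.2]
contact_force: [-0.8, 0.0, 0.8]
tool_pos: [524.7, 30.8, 379.1]
contact_force: [0.4, 0.0, 0.3]
tool_pos: [524.8, 30.7, 373.5]
contact_force: [-1.0, -1.4, 3.0]
[-0.20448667  0.06336852 -0.03025139]
```

```bash
for i in 1 2 3; do echo '[92, 0, 0, 2, 0, 92, 0, 0, 4, 0, 92, 0, 0, 6, 0, 92, 0, 0, 6, 0]' | python3 shift.py | grep -E "pos|contact";python3 -c "
from plant import bot, optics
print(bot.get_obs()['moment'])"; done
```

```text
tool_pos: [524.8, 30.5, 367.4]
contact_force: [-0.4, -2.0, 3.7]
[-0.42003706  0.12656682  0.02709627]
tool_pos: [524.9, 30.8, 362.1]
contact_force: [-1.4, -2.1, 6.9]
[-0.30263486  0.2980892   0.00081591]
tool_pos: [525.1, 31.1, 356.3]
contact_force: [-0.8, -0.6, 7.4]
[-0.01573978  0.11260896 -0.01719972]
```

```bash
for i in 1 2 3; do echo '[92, 0, 0, 2, 0, 92, 0, 0, 4, 0, 92, 0, 0, 5.5, 0, 92, 0, 0, 5.5, 0]' | python3 shift.py | grep -E "pos|contact";python3 -c "
from plant import bot, optics
print(bot.get_obs()['moment'])"; done; python3 - <<'E'
from plant import bot, optics
from h import *
C={n:optics.capture(n) for n in('scene','side')}
def crop(n,x,y,w,h,s):return cv2.resize(C[n]['color'][y:y+h,x:x+w,::-1],None,fx=s,fy=s,interpolation=cv2.INTER_CUBIC)
cv2.imwrite('pics/c7.png',np.hstack([crop('scene',240,140,80,80,5),crop('side',200,140,80,80,5)]))
E
```

```text
tool_pos: [525.2, 31.1, 350.9]
contact_force: [0.1, 0.6, 8.3]
[ 0.0544753  -0.01239624 -0.03697663]
tool_pos: [525.3, 31.0, 345.2]
contact_force: [0.5, -1.3, 6.7]
[-0.03213597 -0.12790364  0.02813698]
tool_pos: [525.3, 31.1, 339.5]
contact_force: [0.0, -0.7, 6.1]
[ 0.01058738 -0.12444896 -0.0069553 ]
```

View pics/c7.png

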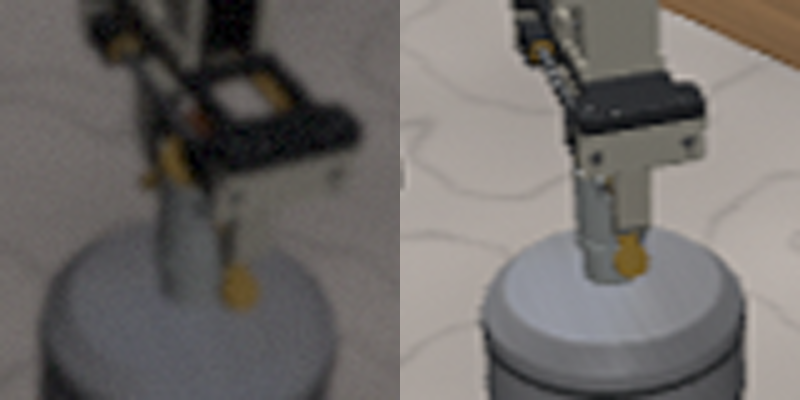

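Both arms are hanging about 1 rad down under the fingertips and lateral force is near zero. Now I'll close the fingers in steps.

```bash
echo '[86, 0, 0, 0, 0, 80, 0, 0, 0, 0, 76, 0, 0, 0, 0, 76, 0, 0, 0, 0]' | python3 shift.py | grep -E "pos|contact|width|finger"; echo '[72, 0, 0, 0, 0, 69, 0, 0, 0, 0, 67, 0, 0, 0, 0, 67, 0, 0, 0, 0]' | python3 shift.py | grep -E "pos|contact|width|finger"; python3 -c "
from plant import bot, optics
print(bot.get_obs()['moment'])"
```

```text
tool_pos: [524.6, 30.8, 338.2]
contact_force: [1.7, -1.2, -4.8]
grip_width: 76.3
finger_force: 4.2
tool_pos: [524.5, 30.9, 338.5]
contact_force: [-0.9, 0.1, -5.9]
grip_width: 67.3
finger_force: 4.7
[0.14647995 0.07547541 0.0472962 ]
```

```bash
echo '[65, 0, 0, 0, 0, 64, 0, 0, 0, 0, 63, 0, 0, 0, 0, 63, 0, 0, 0, 0]' | python3 shift.py | grep -E "pos|contact|width|finger"; echo '[62, 0, 0, 0, 0, 61.5, 0, 0, 0, 0, 61.5, 0, 0, 0, 0, 61.5, 0, 0, 0, 0]' | python3 shift.py | grep -E "pos|contact|width|finger"; python3 -c "
from plant import bot, optics
print(bot.get_obs()['moment'])"
```

```text
tool_pos: [524.6, 30.9, 338.6]
contact_force: [-1.3, 0.3, -7.6]
grip_width: 63.1
finger_force: 5.0
tool_pos: [524.6, 30.9, 338.7]
contact_force: [-2.8, 0.0, -7.4]
grip_width: 61.9
finger_force: 5.3
[ 0.27760281  0.39293309 -0.02689924]
```

```bash
for w in a; do echo '[61, 0, 0, 0, 0, 61, 0, 0, 0, 0, 61, 0, 0, 0, 0]' | python3 shift.py | grep -E "pos|contact|width|finger"; echo '[60.6, 0, 0, 0, 0, 60.6, 0, 0, 0, 0, 60.6, 0, 0, 0, 0]' | python3 shift.py | grep -E "pos|contact|width|finger"; done
```

```text
tool_pos: [524.7, 30.8, 338.7]
contact_force: [-4.0, -0.8, -8.6]
grip_width: 61.3
finger_force: 6.3
tool_pos: [524.7, 30.8, 338.7]
contact_force: [-4.4, -0.0, -9.1]
grip_width: 60.7
finger_force: 13.4
```

```bash
echo '[60.2, 0, 0, 0, 0, 60.2, 0, 0, 0, 0, 60.2, 0, 0, 0, 0]' | python3 shift.py | grep -E "pos|contact|width|finger"; python3 -c "
from plant import bot, optics
print(bot.get_obs()['moment'])"
```

```text
tool_pos: [524.7, 30.8, 338.7]
contact_force: [-4.3, -1.6, -9.0]
grip_width: 60.5
finger_force: 25.5
[-0.07436056  0.83080792 -0.08732003]
```

Both arms are solid against their stops. I'll open, rise and check.

```bash
echo '[64, 0, 0, 0, 0, 70, 0, 0, 0, 0, 76, 0, 0, 0, 0, 76, 0, 0, 0, 0]' | python3 shift.py | grep -E "contact|width"; echo '[76, 0, 0, -30, 0, 76, 0, 0, -80, 0, 76, 0, 0, -130, 0, 76, 0, 0, -130, 0, 76, 0, 0, -130, 0]' | python3 shift.py; python3 - <<'E'
from plant import bot, optics
from h import *
C={n:optics.capture(n) for n in('scene','side','wrist')}
def crop(n,x,y,w,h,s):return cv2.resize(C[n]['color'][y:y+h,x:x+w,::-1],None,fx=s,fy=s,interpolation=cv2.INTER_CUBIC)
full=np.hstack([crop('scene',0,0,512,384,.5),crop('wrist',0,0,512,384,.5)])
cv2.imwrite('pics/c8.png',np.vstack([np.hstack([crop('scene',250,150,50,60,6),crop('side',212,150,50,60,6)])[:,:512],full]))
E
```

```text
contact_force: [0.8, 0.8, 1.1]
grip_width: 75.5
time: 25.92
tool_pos: [524.6, 30.8, 468.4]
tcp_rot: [-3.141, -0.0, 2.679]
contact_force: [0.1, -0.1, 0.7]
grip_width: 75.7
finger_force: 0.0
```

View pics/c8.png

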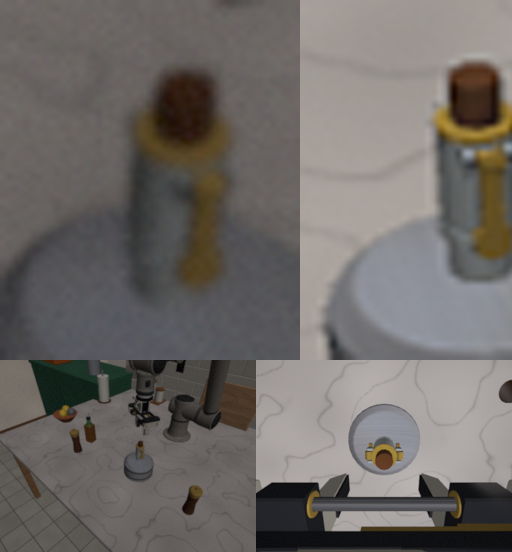

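The collar is flush on the rim. One arm hangs straight down in the close crops, and the wrist view shows both tucked symmetrically against the coupler. The mills and bottle stand where they were. Handing in.

```bash
python3 -c "
from plant import bot, optics
print(bot.close_job())"
```

```text
the job is handed in; nothing more can be done
None
```

The canister is closed and handed in at about 26 s: I pressed the plug home (24 N at the stop), swung both cam arms down together to their stops, and let go; the mills and bottle were never touched, and no verdict was returned.

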